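# Dock the battery pack and lock its quarter-turn T-latch

### The job

Put the battery pack on charge: its T-shaped latch head must go through the slot in the charging dock's end plate, past the dust flap, with the pack pushed fully home between the cheeks. The lever has been left part-turned, so stand it upright first to line the T-head up with the slot, and once the pack is home turn the lever all the way down to its sideways locked position. Keep the pack flat on the bench all the while and leave the spray can, funnel, screwdriver and black tape where they are.

Things in the scene. Friction and masses are not known exactly. Their poses are not given: they have to be found in the camera images.
- battery_pack: Black battery pack with a yellow band: a box 110 mm long (x), 84 wide (y), 58 high, about 0.8 kg, loose, sliding flat on the bench. Origin at the centre of its underside; x points to the end with the steel T-head, z up. A quarter-turn latch runs right through it along x, 30 mm above the bench, with the T-head on the +x end and a red lever on the -x end.
- t_head (a point): Middle of the steel T-head: a round bar 40 mm long and 11 mm thick across the end of a 10 mm shaft, 15.5 mm ahead of the pack's +x end face (its far side 21 mm ahead). It turns with the lever and lies parallel to it.
- lever_tip (a point): Middle of the red lever's round tip (16 mm across), 42 mm from the latch's axis and 16.5 mm behind the pack's rear (-x) face. The lever is a straight bar 12 mm wide and 9 mm thick (along the axis) from a 28 mm hub, and stands 12 mm clear of the rear face. Upright, it reaches 80 mm above the bench.
- latch (a joint): Turn of the lever and T-head together, rad. 0 = lever straight up against its stop, T-bar upright, so that it fits the slot; grows as the lever tips to the pack's -y side; 1.57 = lever level, pointing to -y, T-bar level: locked (stop at 1.6). Light friction, 0.025 N m, holds it where it is left; the loose pack itself swings round under a sideways push of 2 to 3 N there. At the start it stands part-turned.
- dock: Grey steel charging dock bolted to the bench; x is the way the pack goes in. Origin on the bench below the slot, on the end plate's front face. Two cheeks 42 mm high, 89 mm apart, run from the plate to x = -75 mm, then flare to a mouth about 120 mm wide at -102 mm; the bench is the floor. Pack fully home: its origin at x = -55 mm, y = 0, axes alike. A black charger box, 56 mm high, reaches to y = -83.
- slot (a point): Middle of the upright slot in the dock's end plate, 30 mm above the bench, on the plate's front face. Slot 19 mm wide, 48 mm high, right through the plate, which is 6 mm thick and 82 mm high. The T-head passes only while upright to within about 0.15 rad.
- dust_flap (a joint): Sprung steel flap behind the slot, hinged at its top edge, rad: 0 shut, grows as it is pushed open from the front; closes by itself with less than 1 N. The T-head standing behind the plate holds it open by 0.2 rad or more.
- spray_loosener: Bystander: blue spray can with a red cap, 67 mm across, 194 high. Origin under its middle.
- funnel: Bystander: aluminium funnel, mouth down, 100 mm across, 98 high. Origin under its middle.
- screwdriver_yellow: Bystander: screwdriver with a yellow handle, lying, 193 mm long (along its y), 23 high. Origin under its middle.
- black_tape: Bystander: roll of black tape lying flat, 72 mm across, 18 high. Origin under its middle.

How it is judged:
By the outcome, as a careful person would: the job done as asked, in the order asked, and still so for the second after the job is handed in, with the robot touching nothing.
It also fails if it takes over 64 s, if anything falls off the work surface, if the arm or the gripper's body presses on something with over 40 N, if the wrist force passes 120 N, or if a joint passes its speed limit or range.

### The arm

A 7-joint arm with a two-finger parallel gripper is mounted at the origin on a cart in front of the work surface, level with it; the furniture and walls round the work are solid. World frame = base frame: x ahead of the robot, y to its left, z up, the work surface at z = 0. Lengths are in m, angles in rad, forces in N, time in s.
With the tool pointing down it reaches from about 0.425 to 0.95 m from the base axis. Payload 4.7 kg.
Tool frame: the origin (TCP) lies between the finger pads; the fingertips stand 11 mm ahead of it and the grasp point (between the pads) lies 8 mm behind it; z points along the fingers, y is the line along which they close (so a half turn about z gives the same grasp; the last joint's range is limited). The gripper opens to 85 mm and grips with 20 to 120 N. Pads are 22 mm wide; open, the fingers measure 114 mm over their backs; the gripper's body (76 mm by 85 mm) begins 54 mm behind the grasp point. The pads swing forward as they close: fully open they stand 13 mm farther back than shut.
Start: joints at [1.29, 0.469, -0.049, 1.532, 0.024, 1.141, -0.082], TCP at [0.168, -0.654, 0.221] pointing down, gripper open.
Joint ranges: [-2.59, 2.59], [-0.33, 1.99], [-1.39, 1.29], [0.1, 2.45], [-1.04, 4.18], [0.21, 1.99], [-2.66, 2.66]. Speed limits (rad/s): [2.57, 2.57, 3.14, 3.14, 3.14, 3.14, 3.14].

### API

Orientations are given as a unit quaternion [x, y, z, w].
In Python, from workcell import manip gives the robot as it stands.
- The arm moves only by the tool apply_moves, never from a script. Its argument "targets" is a list of rows, each a list of 3 entries, a list of its own where there are three numbers: the shift along the tool's x, y, z each as a share of 500 mm, from -1 to 1, then the turn, a rotation vector about the tool's x, y, z each as a share of pi/2 rad, from -1 to 1, then the opening, from -1 (shut) to 1 (fully open). A call has 1 to 8 rows; each row shifts and turns the commanded pose from where the row before left it, along the tool's axes as they then stand; what a row does not reach is not made up. A row lasts 1/8 s, in which the tool goes at most 62.5 mm and 10.7 degrees, less where a joint would pass 70% of its speed; a pose out of reach is approached as far as the arm can. A call with a number of a shift or a turn outside -1 to 1 is refused whole. A call with a gripper value outside its range is refused whole. The fingers move at their own pace and stop on an object; "force" is the grip in N (left out, the last holds). Time passes only in rows, so rows that do not move let the fingers close. It gives the time, the measured TCP pose, the force, the opening and the grip force at its end, in the units of the state.
- manip.read_state(): the state, without advancing time (a new reading comes with each control period).
- manip.snapshot(name): name is "scene" or "top" or "wrist"; returns a dict with "img" (400x640x3 uint8, red, green, blue), "depth" (400x640 float32, m along the optical axis (not along the pixel's ray), 0 where there is no reading), "mtx" (3x3 intrinsics, pixels), "R" (3x3) and "t" (3): a world point X has camera coordinates R X + t; the wrist camera has in their place "mount" (4x4, takes a point from camera to tool coordinates, whose origin is the TCP and whose axes are the flange's). Camera axes: x right, y down, z forward; pixel columns grow to the right and rows downward; lengths in m; the calibration is good to about 2 mm. A picture is of the moment at which its call begins: read the wrist's pose just before it.
- manip.hand_in(): hands the job in; it is judged then, once.
The state is a dict: "clock": time; "qpos": joint angles; "dq": joint speeds; "effort": joint torques, N m; "eef_pos": TCP position; "eef_rot": TCP orientation; "ft_force": force on the tool from outside, world axes, zero at the start; "torque": the same for the moment, N m; "grip_width": finger opening in m; "grip_force": force on a finger pad.
Only numpy, scipy, OpenCV 4.12 (cv2) and the standard library are available. Lean on these libraries where they do the work, as an engineer would, in place of code of your own. Each camera call takes 0.05 s, during which the arm holds its last target. There are 200 camera calls.

## Working session

There is one attempt and no reset: what is moved stays moved. The work goes in short steps, Python scripts to look and compute and a tool call to move; the robot and the scene stay as the last step left them, time stands still between calls to the robot, and variables do not carry over. Pictures are saved under pics/ and viewed, at most 10 in all, crops included, and the job is handed in when it is done.

Besides the shell and the picture viewer there is one more tool, called after ">>>" by a JSON object that holds its "api" and its "payload", one argument or row to a line. apply_moves: Moves the arm, as the interface text tells. Its arguments: {"type":"object","properties":{"targets":{"type":"array"},"force":{"type":"number"}},"required":["targets"]}

```bash
mkdir -p pics; python3 - <<'E'
from workcell import manip
import cv2, numpy as np, pickle
s=manip.read_state(); print(s)
for n in ("scene","top"):
    d=manip.snapshot(n); pickle.dump(d,open(n+".pkl","wb")); cv2.imwrite(f"pics/{n}0.png",d["img"][:,:,::-1])
    print(n,d["mtx"],d["R"],d["t"])
E
```

```text
{'clock': 0.0, 'qpos': array([ 1.29009439,  0.46946399, -0.04861117,  1.53367924,  0.02410231,
        1.1410004 , -0.08229711]), 'dq': array([-0.00057109, -0.00103755,  0.00089041, -0.00067026,  0.00031204,
        0.00153778, -0.00011311]), 'effort': array([ 5.21861551e-06, -5.10315299e+01, -4.65192972e-02, -2.37711883e+01,
        1.06863747e-02,  7.75721390e-03,  3.60181858e-06]), 'eef_pos': array([ 0.16804538, -0.65312868,  0.21985251]), 'eef_rot': array([ 9.92081341e-01,  1.25593183e-01, -1.56353050e-04, -9.70073110e-04]), 'ft_force': array([ 0.46500744, -0.57089531, -0.35295915]), 'torque': array([-0.00949464, -0.03798932,  0.01874143]), 'grip_force': 0.0, 'grip_width': 0.08539917092887726}
scene [[455.98728087   0.         327.35189452]
 [  0.         455.98728087 197.77116868]
 [  0.           0.           1.        ]] [[ 0.62922729  0.77721008  0.00418415]
 [ 0.67749048 -0.54584037 -0.49301617]
 [-0.38089326  0.31305395 -0.87001009]] [-0.43136443 -0.27823591  1.45009774]
top [[507.11372639   0.         323.16917119]
 [  0.         507.11372639 196.99360708]
 [  0.           0.           1.        ]] [[ 0.02316879 -0.99962344 -0.01470334]
 [-0.99613008 -0.02183557 -0.08513558]
 [ 0.08478247  0.01661893 -0.99626088]] [0.1021703  0.54069335 1.64494854]
```

View pics/top0.png

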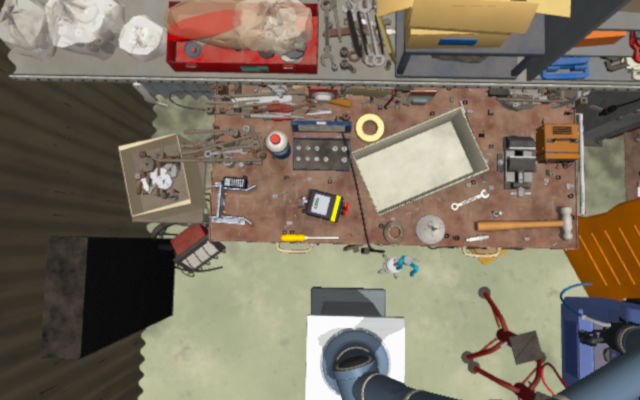

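View pics/scene0.png

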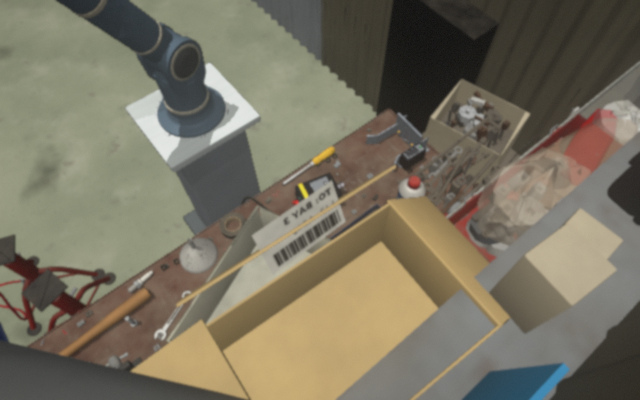

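The top view shows the pack at about (324,205), with its red lever at (345,210) and its T-head pointing left. The dock is at about (233,200) with its mouth facing right, the spray can at (277,145), the screwdriver at (310,238), the tape at (394,231) and the funnel at (430,229). I'll zoom in and measure.

```bash
cat > h.py <<'E'
import numpy as np, cv2, pickle
def px2w(d,u,v,z=None):
    K,R,t=d["mtx"],d["R"],d["t"]
    r=R.T@np.linalg.inv(K)@np.array([u,v,1.]); c=-R.T@t
    if z is None: return c+r*d["depth"][int(round(v)),int(round(u))]
    return c+r*(z-c[2])/r[2]
def cloud(d,R=None,t=None):
    K=d["mtx"];v,u=np.mgrid[:400,:640];z=d["depth"]
    P=np.stack([(u-K[0,2])/K[0,0]*z,(v-K[1,2])/K[1,1]*z,z],-1)
    return (P-d["t"])@d["R"]
E
python3 - <<'E'
from h import *
d=pickle.load(open("top.pkl","rb"))
im=d["img"][165:250,205:405,::-1]
cv2.imwrite("pics/crop1.png",cv2.resize(im,None,fx=4,fy=4,interpolation=cv2.INTER_CUBIC))
for n,u,v in [("pack",324,205),("lever",345,210),("dock",233,200),("charger",235,183),("can",277,145),("tape",394,231),("scr",310,238),("funnel",430,229)]:
    print(n,px2w(d,u,v).round(3))
E
```

```text
pack [0.509 0.11  0.062]
lever [0.496 0.042 0.045]
dock [0.523 0.415 0.007]
charger [0.574 0.4   0.06 ]
can [0.681 0.256 0.168]
tape [ 0.432 -0.122  0.006]
scr [ 0.403  0.155 -0.002]
funnel [ 0.44  -0.232  0.049]
```

View pics/crop1.png

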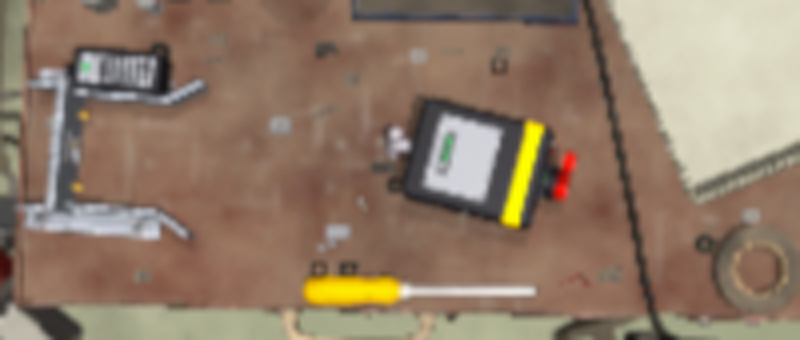

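```bash
cat >> h.py <<'E'
from scipy.spatial.transform import Rotation as Rn
def plan(p,q,tp,tyaw,n=None):
    """p,q measured; target pos tp, tool x yaw tyaw (tool z down); prints per-row shares for straight move"""
    R0=Rn.from_quat(q); R1=Rn.from_matrix(np.array([[np.cos(tyaw),np.sin(tyaw),0],[np.sin(tyaw),-np.cos(tyaw),0],[0,0,-1]]))
    rv=(R0.inv()*R1).as_rotvec(); dp=np.array(tp)-p
    if n is None: n=int(np.ceil(max(np.linalg.norm(dp)/.0615,np.linalg.norm(rv)/.185,1)))
    for k in range(n):
        Rk=R0*Rn.from_rotvec(rv*k/n)
        print(k,(Rk.inv().apply(dp/n)/.5).round(4),(rv/n/(np.pi/2)).round(4))
E
python3 - <<'E'
from h import *
from workcell import manip
d=pickle.load(open("top.pkl","rb")); P=cloud(d).reshape(-1,3)
def rect(m):
    r=cv2.minAreaRect((P[m][:,:2]*1000).astype(np.float32)); return r,m.sum()
x,y,z=P.T
m=(x>.43)&(x<.6)&(y>.05)&(y<.2)&(z>.05)&(z<.075)
print("pack",rect(m),np.median(z[m]))
m=(x>.4)&(x<.65)&(y>.25)&(y<.5)&(z>.03)
for a,b in ((.03,.05),(.05,.07),(.07,.1)):
    k=m&(z>a)&(z<b); print(a,k.sum(),P[k].min(0).round(3),P[k].max(0).round(3))
k=m&(z>.065); print(P[k].round(3)[::5])
w=manip.snapshot("wrist"); print(w["mount"].round(4))
s=manip.read_state()
plan(s["eef_pos"],s["eef_rot"],[.46,-.0,.25],np.deg2rad(90))
E
```

```text
pack (((512.3917236328125, 116.99871826171875), (124.97364807128906, 84.46837615966797), 76.61226654052734), np.int64(848)) 0.057936116564991244
0.03 258 [0.447 0.321 0.03 ] [0.65  0.482 0.05 ]
0.05 328 [0.463 0.343 0.05 ] [0.648 0.476 0.07 ]
0.07 197 [0.465 0.315 0.07 ] [0.65  0.499 0.094]
[[0.649 0.493 0.089]
 [0.646 0.493 0.09 ]
 [0.648 0.48  0.079]
 [0.647 0.462 0.088]
 [0.648 0.446 0.085]
 [0.647 0.429 0.09 ]
 [0.649 0.415 0.081]
 [0.648 0.397 0.09 ]
 [0.649 0.382 0.085]
 [0.648 0.365 0.092]
 [0.649 0.34  0.089]
 [0.643 0.497 0.088]
 [0.643 0.48  0.089]
 [0.643 0.463 0.093]
 [0.644 0.448 0.091]
 [0.646 0.435 0.079]
 [0.645 0.417 0.085]
 [0.645 0.401 0.088]
 [0.645 0.385 0.088]
 [0.646 0.369 0.085]
 [0.647 0.353 0.084]
 [0.646 0.336 0.093]
 [0.648 0.322 0.08 ]
 [0.641 0.44  0.067]
 [0.638 0.418 0.065]
 [0.635 0.414 0.068]
 [0.564 0.44  0.084]
 [0.558 0.444 0.078]
 [0.556 0.439 0.072]
 [0.549 0.44  0.079]
 [0.542 0.442 0.083]
 [0.535 0.445 0.085]
 [0.533 0.441 0.072]
 [0.527 0.448 0.07 ]
 [0.519 0.448 0.084]
 [0.517 0.443 0.077]
 [0.51  0.446 0.087]
 [0.507 0.442 0.078]
 [0.501 0.
[... 297 characters left out ...]
1]
 [ 0.000e+00  0.000e+00  0.000e+00  1.000e+00]]
0 [ 0.0742 -0.0933 -0.0048] [-0.0001 -0.     -0.07  ]
1 [ 0.084  -0.0846 -0.0049] [-0.0001 -0.     -0.07  ]
2 [ 0.0928 -0.0749 -0.0049] [-0.0001 -0.     -0.07  ]
3 [ 0.1005 -0.0643 -0.0049] [-0.0001 -0.     -0.07  ]
4 [ 0.1069 -0.0528 -0.0049] [-0.0001 -0.     -0.07  ]
5 [ 0.1121 -0.0408 -0.0049] [-0.0001 -0.     -0.07  ]
6 [ 0.1159 -0.0283 -0.0049] [-0.0001 -0.     -0.07  ]
7 [ 0.1183 -0.0154 -0.0049] [-0.0001 -0.     -0.07  ]
8 [ 0.1192 -0.0023 -0.005 ] [-0.0001 -0.     -0.07  ]
9 [ 0.1188  0.0108 -0.005 ] [-0.0001 -0.     -0.07  ]
10 [ 0.1169  0.0237 -0.005 ] [-0.0001 -0.     -0.07  ]
11 [ 0.1136  0.0364 -0.005 ] [-0.0001 -0.     -0.07  ]
```

```bash
python3 - <<'E'
from h import *
from workcell import manip
s=manip.read_state()
plan(s["eef_pos"],s["eef_rot"],[.50,.05,.25],np.deg2rad(80))
E
```

```text
0 [ 0.0764 -0.0921 -0.0045] [-0.0001 -0.     -0.056 ]
1 [ 0.0842 -0.085  -0.0045] [-0.0001 -0.     -0.056 ]
2 [ 0.0914 -0.0773 -0.0045] [-0.0001 -0.     -0.056 ]
3 [ 0.0978 -0.0689 -0.0045] [-0.0001 -0.     -0.056 ]
4 [ 0.1035 -0.0601 -0.0045] [-0.0001 -0.     -0.056 ]
5 [ 0.1084 -0.0507 -0.0045] [-0.0001 -0.     -0.056 ]
6 [ 0.1124 -0.041  -0.0045] [-0.0001 -0.     -0.056 ]
7 [ 0.1156 -0.031  -0.0046] [-0.0001 -0.     -0.056 ]
8 [ 0.1178 -0.0207 -0.0046] [-0.0001 -0.     -0.056 ]
9 [ 0.1192 -0.0102 -0.0046] [-0.0001 -0.     -0.056 ]
10 [ 0.1196  0.0003 -0.0046] [-0.0001 -0.     -0.056 ]
11 [ 0.1192  0.0108 -0.0046] [-0.0001 -0.     -0.056 ]
12 [ 0.1177  0.0212 -0.0046] [-0.0001 -0.     -0.056 ]
```

>>> {"api": "apply_moves", "payload": {
  "targets": [
    [[0.076,-0.092,-0.005],[0,0,-0.056],1],
    [[0.084,-0.085,-0.005],[0,0,-0.056],1],
    [[0.091,-0.077,-0.005],[0,0,-0.056],1],
    [[0.098,-0.069,-0.005],[0,0,-0.056],1],
    [[0.104,-0.06,-0.005],[0,0,-0.056],1],
    [[0.108,-0.051,-0.005],[0,0,-0.056],1],
    [[0.112,-0.041,-0.005],[0,0,-0.056],1],
    [[0.116,-0.031,-0.005],[0,0,-0.056],1]
  ]
}}

```text
clock: 1.15
eef_pos: [0.3726, -0.2192, 0.2411]
eef_rot: [0.887, 0.461, 0.0, 0.0]
ft_force: [1.4, 0.2, -0.8]
grip_width: 0.085
grip_force: 0.0
```

>>> {"api": "apply_moves", "payload": {
  "targets": [
    [[0.118,-0.021,-0.005],[0,0,-0.056],1],
    [[0.119,-0.01,-0.005],[0,0,-0.056],1],
    [[0.12,0,-0.005],[0,0,-0.056],1],
    [[0.119,0.011,-0.005],[0,0,-0.056],1],
    [[0.118,0.021,-0.005],[0,0,-0.056],1],
    [[0,0,0],[0,0,0],1],
    [[0,0,0],[0,0,0],1]
  ]
}}

```text
clock: 2.02
eef_pos: [0.4995, 0.0489, 0.2529]
eef_rot: [0.767, 0.642, -0.001, -0.0]
ft_force: [-0.2, -0.4, 0.2]
grip_width: 0.0857
grip_force: 0.0
```

```bash
cat >> h.py <<'E'
def wrist(name):
    from workcell import manip
    s=manip.read_state(); d=manip.snapshot("wrist")
    T=np.eye(4);T[:3,:3]=Rn.from_quat(s["eef_rot"]).as_matrix();T[:3,3]=s["eef_pos"]
    W=T@d["mount"]; d["R"]=W[:3,:3].T; d["t"]=-W[:3,:3].T@W[:3,3]
    pickle.dump(d,open(name+".pkl","wb")); cv2.imwrite(f"pics/{name}.png",d["img"][:,:,::-1])
    return s,d
E
python3 - <<'E'
from h import *
s,d=wrist("w1"); print(s["clock"],s["eef_pos"],Rn.from_quat(s["eef_rot"]).as_matrix()[:,0],s["qpos"].round(2),s["ft_force"])
E
```

```text
2.025 [0.49954886 0.04893989 0.25287419] [ 0.17505582  0.98455802 -0.0009851 ] [ 0.44  0.23 -0.72  1.86  0.17  1.11 -0.52] [-0.1531889  -0.35816175  0.15014816]
```

View pics/w1.png

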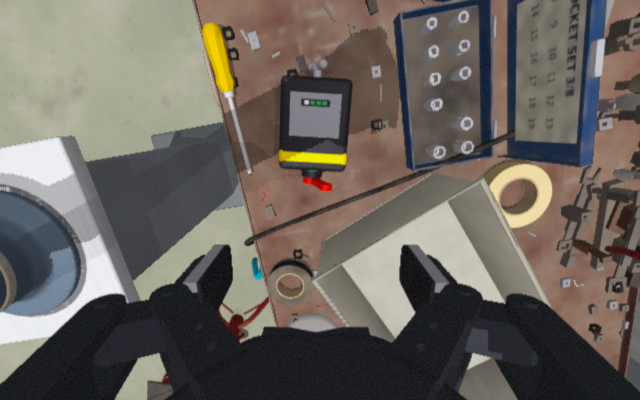

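The wrist view shows the pack centred at about (315,122) and the red lever from the hub at (312,178) to the tip at (328,185). The T-head is at (320,65) and the tray corner at (313,278). I'll measure from this depth image.

```bash
python3 - <<'E'
from h import *
d=pickle.load(open("w1.pkl","rb")); C=cloud(d); P=C.reshape(-1,3); x,y,z=P.T
im=d["img"].reshape(-1,3).astype(int)
m=(x>.43)&(x<.6)&(y>.05)&(y<.2)&(z>.053)&(z<.063)&~((im[:,0]>150)&(im[:,1]<70))
r=cv2.minAreaRect((P[m][:,:2]*1000).astype(np.float32)); print("pack",r,np.median(z[m]))
red=(im[:,0]>140)&(im[:,1]<60)&(x>.43)&(x<.6)&(y>.0)&(y<.15)&(z>.01)
Q=P[red]; print("red",len(Q),Q[:,2].min(),Q[:,2].max()); 
i=np.argsort(Q[:,2])[::-1]; print(Q[i[::max(1,len(i)//15)]].round(3))
for u,v in [(313,278),(325,262),(320,65),(440,176),(288,280),(290,270)]: print((u,v),C[v,u].round(3))
E
```

```text
pack ((508.07867431640625, 112.07656860351562), (109.84896850585938, 84.13097381591797), 76.68797302246094) 0.05857828236615839
red 181 0.035308049883117046 0.40639220378958
[[0.511 0.117 0.406]
 [0.509 0.036 0.076]
 [0.509 0.035 0.076]
 [0.504 0.037 0.075]
 [0.507 0.043 0.075]
 [0.514 0.035 0.074]
 [0.503 0.043 0.073]
 [0.501 0.041 0.069]
 [0.499 0.041 0.062]
 [0.496 0.039 0.057]
 [0.494 0.042 0.05 ]
 [0.491 0.043 0.044]
 [0.489 0.043 0.041]
 [0.487 0.047 0.04 ]
 [0.483 0.043 0.039]
 [0.48  0.043 0.035]]
(313, 278) [ 0.477 -0.056  0.117]
(325, 262) [ 0.492 -0.052  0.091]
(320, 65) [0.527 0.177 0.048]
(440, 176) [0.661 0.018 0.037]
(288, 280) [ 0.422 -0.122 -0.001]
(290, 270) [ 0.433 -0.094  0.019]
```

>>> {"api": "apply_moves", "payload": {
  "targets": [
    [[0.11,-0.02,0],[0,0,0],1],
    [[0.12,-0.02,0],[0,0,0],1],
    [[0.12,-0.02,0],[0,0,0],1],
    [[0.11,-0.02,0],[0,0,0],1],
    [[0,0,0],[0,0,0],1],
    [[0,0,0],[0,0,0],1]
  ]
}}

```text
clock: 2.82
eef_pos: [0.5014, 0.2808, 0.2529]
eef_rot: [0.767, 0.641, -0.001, 0.001]
ft_force: [1.6, -0.4, 0.3]
grip_width: 0.085
grip_force: 0.0
```

```bash
python3 - <<'E'
from h import *
s,d=wrist("w2"); print(s["clock"],s["eef_pos"])
C=cloud(d); P=C.reshape(-1,3); x,y,z=P.T
m=(x>.4)&(x<.6)&(y>.4)&(y<.5)&(z>.068)&(z<.086)
print("plate",m.sum(),P[m].min(0),P[m].max(0),cv2.minAreaRect((P[m][:,:2]*1000).astype(np.float32)))
for a,b in ((.42,.50),(.53,.60)):
    m=(x>a)&(x<b)&(y>.30)&(y<.435)&(z>.034)&(z<.046); print("cheek",m.sum(),cv2.minAreaRect((P[m][:,:2]*1000).astype(np.float32)))
    for yy in np.arange(.32,.44,.01):
        k=m&(abs(y-yy)<.003)
        if k.sum(): print(round(yy,3),x[k].min().round(4),x[k].max().round(4))
E
```

```text
2.825 [0.50135891 0.28077091 0.25293826]
plate 1100 [0.46025101 0.44111655 0.06801008] [0.56567335 0.45280134 0.08488531] ((512.8624267578125, 447.2378234863281), (6.6351470947265625, 105.68939971923828), 86.6956558227539)
cheek 335 ((460.48516845703125, 389.64971923828125), (91.2518310546875, 14.059288024902344), 76.11043548583984)
0.35 0.443 0.4506
0.36 0.4487 0.4575
0.37 0.4566 0.4632
0.38 0.4605 0.4647
0.39 0.4608 0.4651
0.4 0.4617 0.4656
0.41 0.4623 0.4664
0.42 0.4629 0.467
0.43 0.4636 0.4674
cheek 415 ((562.4297485351562, 386.7964782714844), (31.663278579711914, 93.7752914428711), 20.73114776611328)
0.34 0.5657 0.5704
0.35 0.56 0.5666
0.36 0.5551 0.5616
0.37 0.5529 0.5861
0.38 0.5532 0.5582
0.39 0.5539 0.5589
0.4 0.5547 0.5594
0.41 0.5553 0.56
0.42 0.5559 0.5603
0.43 0.5563 0.5613
```

View pics/w2.png

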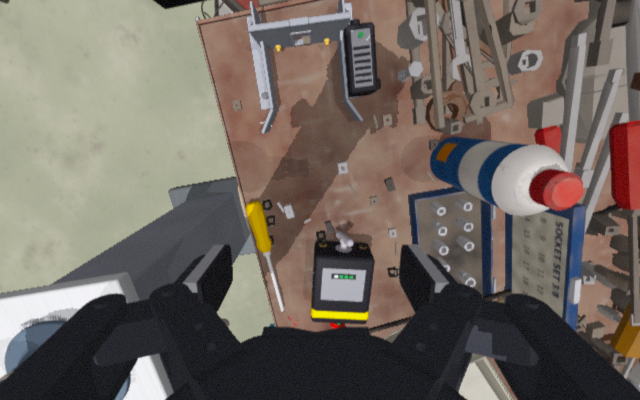

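The second wrist view shows the dock's end plate at (300,30), the cheeks ending at (267,130) and (360,118), the charger at (360,60), the spray can at (510,175) and the pack at (342,275). The dock front-face centre works out at (0.5127, 0.4442) with yaw 86.6°. The pack is at (0.508, 0.112) with yaw 76.7°, and the lever is at about 0.44 rad.

```bash
python3 - <<'E'
from h import *
from workcell import manip
s=manip.read_state()
plan(s["eef_pos"],s["eef_rot"],[.4916,.0425,.15],np.deg2rad(76.7))
d=pickle.load(open("w2.pkl","rb")); P=cloud(d).reshape(-1,3); x,y,z=P.T
for yy in np.arange(.08,.3,.03):
    m=(abs(y-yy)<.004)&(z>.012)&(x>.56)&(x<.68); 
    if m.sum(): print(round(yy,2),x[m].min().round(3),z[m&(x<.62)].max(initial=0).round(3))
E
```

```text
0 [-0.0942  0.013   0.0414] [0.0001 0.0003 0.0067]
1 [-0.0941  0.014   0.0414] [0.0001 0.0003 0.0067]
2 [-0.0939  0.015   0.0413] [0.0001 0.0003 0.0067]
3 [-0.0938  0.016   0.0413] [0.0001 0.0003 0.0067]
4 [-0.0936  0.017   0.0412] [0.0001 0.0003 0.0067]
0.11 0.664 0.0
0.14 0.637 0.0
0.17 0.628 0.0
0.2 0.628 0.0
0.23 0.677 0.0
0.26 0.56 0.344
0.29 0.674 0.0
```

>>> {"api": "apply_moves", "payload": {
  "targets": [
    [[-0.094,0.013,0.041],[0,0,0.007],1],
    [[-0.094,0.014,0.041],[0,0,0.007],1],
    [[-0.094,0.015,0.041],[0,0,0.007],1],
    [[-0.094,0.016,0.041],[0,0,0.007],1],
    [[-0.094,0.017,0.041],[0,0,0.007],1],
    [[0,0,0],[0,0,0],1],
    [[0,0,0],[0,0,0],1]
  ]
}}

```text
clock: 3.75
eef_pos: [0.4915, 0.0439, 0.1513]
eef_rot: [0.785, 0.62, 0.0, 0.0]
ft_force: [-0.4, -0.2, 1.0]
grip_width: 0.0853
grip_force: 0.0
```

```bash
python3 - <<'E'
from h import *
from workcell import manip
s=manip.read_state();print(s["eef_pos"])
plan(s["eef_pos"],s["eef_rot"],[.4916,.0425,.064],np.deg2rad(76.7))
E
```

```text
[0.49154117 0.04393681 0.15127764]
0 [-0.0014  0.0003  0.0873] [ 0.0002  0.     -0.0005]
1 [-0.0014  0.0004  0.0873] [ 0.0002  0.     -0.0005]
```

>>> {"api": "apply_moves", "payload": {
  "targets": [
    [[-0.002,0,0.07],[0,0,0],1],
    [[-0.001,0,0.07],[0,0,0],1],
    [[0,0,0.035],[0,0,0],0.4],
    [[0,0,0],[0,0,0],0],
    [[0,0,0],[0,0,0],-0.3],
    [[0,0,0],[0,0,0],-0.5],
    [[0,0,0],[0,0,0],-0.6],
    [[0,0,0],[0,0,0],-0.6]
  ],
  "force": 20
}}

```text
clock: 4.75
eef_pos: [0.4963, 0.0436, 0.0671]
eef_rot: [0.784, 0.621, 0.004, 0.004]
ft_force: [2.9, -2.1, 9.7]
grip_width: 0.0171
grip_force: 4.8
```

```bash
python3 - <<'E'
from h import *
s,d=wrist("w3"); print(s["clock"],s["eef_pos"],s["grip_width"],s["grip_force"],s["ft_force"])
P=cloud(d).reshape(-1,3); x,y,z=P.T; im=d["img"].reshape(-1,3).astype(int)
m=(x>.43)&(x<.6)&(y>.065)&(y<.2)&(z>.053)&(z<.063)
print(cv2.minAreaRect((P[m][:,:2]*1000).astype(np.float32)))
E
```

```text
4.75 [0.49629396 0.04359376 0.06706232] 0.01709747444032067 4.771279692649841 [ 2.85953363 -2.10484416  9.67455021]
((507.5432434082031, 112.77265930175781), (107.5531005859375, 84.91728210449219), 77.12690734863281)
```

View pics/w3.png

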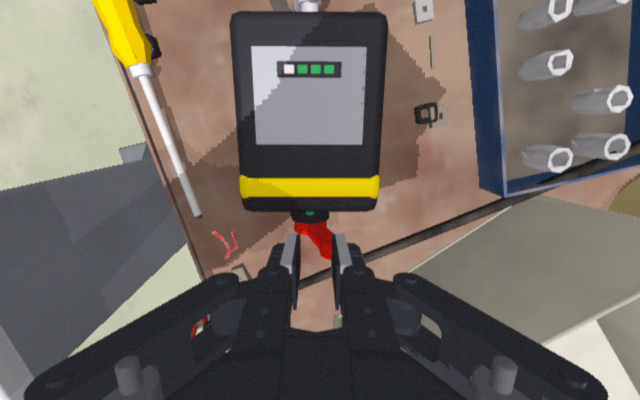

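The picture shows both fingers at (290,260) and (345,260) with the lever tip at (325,250) between them. The lever is still leaning right of its hub at (310,212), and the pack has not moved. I'll ease the grip and measure.

>>> {"api": "apply_moves", "payload": {
  "targets": [
    [[0,0,0],[0,0,0],-0.3],
    [[0,0,0],[0,0,0],-0.2],
    [[0,0,0],[0,0,0],-0.2]
  ]
}}

```text
clock: 5.18
eef_pos: [0.4929, 0.0441, 0.0646]
eef_rot: [0.784, 0.621, 0.002, 0.001]
ft_force: [2.0, -0.1, 6.1]
grip_width: 0.0342
grip_force: 3.1
```

```bash
cat >> h.py <<'E'
def lever(d,c,yaw):
    P=cloud(d).reshape(-1,3); im=d["img"].reshape(-1,3).astype(int)
    u=np.array([np.cos(yaw),np.sin(yaw)]); v=np.array([-u[1],u[0]])
    a=(P[:,:2]-c)@u; b=(P[:,:2]-c)@v
    m=(im[:,0]>110)&(im[:,1]<60)&(a<-.06)&(a>-.10)&(abs(b)<.06)&(P[:,2]>.02)&(P[:,2]<.1)
    Q=np.c_[a,b,P[:,2]][m]; print("lever pts",m.sum(),"ymin/max",Q[:,1].min(),Q[:,1].max(),"zmax",Q[:,2].max())
    for z in np.arange(.03,.085,.006):
        k=abs(Q[:,2]-z)<.003
        if k.sum()>2: print(round(z,3),k.sum(),"x",Q[k,0].mean().round(4),"y",Q[k,1].min().round(4),Q[k,1].max().round(4))
E
python3 - <<'E'
from h import *
s,d=wrist("w4"); print(s["clock"],s["eef_pos"],s["grip_width"],s["grip_force"],s["ft_force"])
lever(d,np.array([.508,.112]),np.deg2rad(76.9))
E
```

```text
5.175 [0.49289006 0.0441165  0.06463321] 0.03421204345406124 3.0788174271583557 [ 2.01652807 -0.13848433  6.07612237]
lever pts 913 ymin/max -0.017715526099889377 0.011684351540879928 zmax 0.07808133568750748
0.036 48 x -0.0712 y -0.0107 0.0117
0.042 152 x -0.0706 y -0.0101 0.0087
0.048 111 x -0.0689 y -0.0122 0.0005
0.054 107 x -0.0688 y -0.0149 -0.0014
0.06 126 x -0.0692 y -0.0175 -0.0044
0.066 102 x -0.0684 y -0.0177 -0.0072
0.072 138 x -0.0694 y -0.0171 -0.0086
0.078 127 x -0.0712 y -0.0167 -0.011
```

>>> {"api": "apply_moves", "payload": {
  "targets": [
    [[0,0,-0.01],[0,0,0],0.5],
    [[0,0,0],[0,0,0],1],
    [[0,0,0.01],[0,0,0],1],
    [[0,0,0.018],[0,0,0],1],
    [[0,0,0],[0,0,0],1]
  ]
}}

```text
clock: 5.85
eef_pos: [0.4901, 0.0437, 0.0532]
eef_rot: [0.784, 0.621, -0.001, -0.001]
ft_force: [-0.3, -0.1, 0.2]
grip_width: 0.0854
grip_force: 0.0
```

```bash
python3 - <<'E'
from h import *
s,d=wrist("w5"); print(s["clock"],s["eef_pos"],s["grip_width"],s["grip_force"],s["ft_force"],s["torque"])
lever(d,np.array([.508,.112]),np.deg2rad(76.9))
P=cloud(d).reshape(-1,3); T=Rn.from_quat(s["eef_rot"]).as_matrix(); L=(P-s["eef_pos"])@T
m=(abs(L[:,0])<.03)&(abs(abs(L[:,1])-.05)<.012)&(L[:,2]>-.05)&(L[:,2]<.04)
print("finger pts tool z by tool y, max z", [(k,L[m&(np.sign(L[:,1])==k)].max(0).round(4),L[m&(np.sign(L[:,1])==k)].min(0).round(4)) for k in (-1,1)])
E
```

```text
5.85 [0.49009055 0.0436554  0.05323897] 0.085402161053254 0.0 [-0.34368499 -0.14370161  0.16732334] [-0.04206272  0.00901347  0.05360466]
lever pts 1334 ymin/max -0.02402675692619847 0.04541584530722829 zmax 0.07802781833376168
0.036 53 x -0.0711 y -0.0106 0.0118
0.042 182 x -0.0705 y -0.0098 0.0091
0.048 119 x -0.069 y -0.0112 0.0008
0.054 135 x -0.0688 y -0.0143 -0.0021
0.06 154 x -0.0689 y -0.0175 -0.0043
0.066 152 x -0.0684 y -0.0226 -0.0074
0.072 288 x -0.0694 y -0.024 -0.0091
0.078 251 x -0.0713 y -0.0222 0.0454
finger pts tool z by tool y, max z [(-1, array([ 0.0296, -0.038 ,  0.0015]), array([-0.0113, -0.0576, -0.05  ])), (1, array([0.0298, 0.0617, 0.04  ]), array([-0.03  ,  0.0381, -0.05  ]))]
```

>>> {"api": "apply_moves", "payload": {
  "targets": [
    [[0,0,0],[0,0,0],0.31],
    [[0,0,0],[0,0,0],0.31],
    [[0,-0.009,0],[0,0,0],0.31],
    [[0,-0.009,0],[0,0,0],0.31],
    [[0,-0.009,0],[0,0,0],0.31],
    [[0,-0.009,0],[0,0,0],0.31],
    [[0,0,0],[0,0,0],0.31]
  ]
}}

```text
clock: 6.78
eef_pos: [0.4728, 0.0479, 0.0543]
eef_rot: [0.784, 0.621, -0.0, -0.0]
ft_force: [-0.6, -0.3, 0.7]
grip_width: 0.0559
grip_force: 0.0
```

```bash
python3 - <<'E'
from h import *
s,d=wrist("w6"); print(s["clock"],s["eef_pos"],s["grip_width"],s["grip_force"],s["ft_force"])
lever(d,np.array([.508,.112]),np.deg2rad(76.9))
P=cloud(d).reshape(-1,3); x,y,z=P.T
m=(x>.43)&(x<.6)&(y>.065)&(y<.2)&(z>.053)&(z<.063)
print(cv2.minAreaRect((P[m][:,:2]*1000).astype(np.float32)))
E
```

```text
6.775 [0.4727922  0.04790038 0.05430106] 0.05587655411363166 0.0 [-0.58038105 -0.32901452  0.66275629]
lever pts 1169 ymin/max -0.010030432823588044 0.012426153132478676 zmax 0.08133816902028378
0.03 9 x -0.0714 y 0.0124 0.0124
0.036 94 x -0.0715 y -0.01 0.0119
0.042 81 x -0.0696 y -0.0072 0.0095
0.048 78 x -0.0676 y -0.0045 0.0069
0.054 82 x -0.0678 y -0.0046 0.0069
0.06 94 x -0.0675 y -0.0043 0.0069
0.066 87 x -0.0673 y -0.0041 0.0067
0.072 147 x -0.0678 y -0.0069 0.0089
0.078 491 x -0.0705 y -0.0061 0.0085
0.084 6 x -0.0698 y 0.0005 0.002
((507.1866149902344, 111.25428771972656), (107.18659973144531, 84.23727416992188), 76.43964385986328)
```

```bash
python3 - <<'E'
from h import *
from workcell import manip
s=manip.read_state()
p=s["eef_pos"]+Rn.from_quat(s["eef_rot"]).apply([0,.006,-.1])
print(p);plan(p,s["eef_rot"],[.592,.115,.12],np.deg2rad(-3.4))
E
```

```text
[0.47883011 0.04653512 0.15423305]
0 [0.0231 0.0236 0.0085] [-0.000e+00  1.000e-04  1.114e-01]
1 [0.0269 0.0193 0.0085] [-0.000e+00  1.000e-04  1.114e-01]
2 [0.0298 0.0143 0.0085] [-0.000e+00  1.000e-04  1.114e-01]
3 [0.0319 0.0089 0.0085] [-0.000e+00  1.000e-04  1.114e-01]
4 [0.0329 0.0032 0.0085] [-0.000e+00  1.000e-04  1.114e-01]
5 [ 0.033  -0.0026  0.0085] [-0.000e+00  1.000e-04  1.114e-01]
6 [ 0.032  -0.0083  0.0086] [-0.000e+00  1.000e-04  1.114e-01]
7 [ 0.0301 -0.0137  0.0086] [-0.000e+00  1.000e-04  1.114e-01]
```

>>> {"api": "apply_moves", "payload": {
  "targets": [
    [[0,0.012,0],[0,0,0],0.4],
    [[0,0,-0.1],[0,0,0],0.4],
    [[0,0,-0.1],[0,0,0],0.4]
  ]
}}

```text
clock: 7.2
eef_pos: [0.4792, 0.0465, 0.1551]
eef_rot: [0.784, 0.621, -0.001, -0.001]
ft_force: [-0.9, 0.1, -0.1]
grip_width: 0.0595
grip_force: 0.0
```

>>> {"api": "apply_moves", "payload": {
  "targets": [
    [[0.023,0.024,0.009],[0,0,0.111],0.4],
    [[0.027,0.019,0.009],[0,0,0.111],0.4],
    [[0.03,0.014,0.009],[0,0,0.111],0.4],
    [[0.032,0.009,0.009],[0,0,0.111],0.4],
    [[0.033,0.003,0.009],[0,0,0.111],0.4],
    [[0.033,-0.003,0.009],[0,0,0.111],0.4],
    [[0.032,-0.008,0.009],[0,0,0.111],0.4],
    [[0.03,-0.014,0.009],[0,0,0.111],0.4]
  ]
}}

```text
clock: 8.2
eef_pos: [0.593, 0.1158, 0.1178]
eef_rot: [1.0, -0.03, -0.0, 0.0]
ft_force: [0.6, -0.1, -0.3]
grip_width: 0.0599
grip_force: 0.0
```

>>> {"api": "apply_moves", "payload": {
  "targets": [
    [[0,0,0],[0,0,0],0.4],
    [[0,0,0],[0,0,0],0.4]
  ]
}}

```text
clock: 8.45
eef_pos: [0.5919, 0.1153, 0.1182]
eef_rot: [1.0, -0.026, -0.001, 0.0]
ft_force: [0.0, 0.2, -0.2]
grip_width: 0.0596
grip_force: 0.0
```

```bash
cat >> h.py <<'E'
O=np.array([.5127,.4442]); YD=np.deg2rad(86.6); U=np.array([np.cos(YD),np.sin(YD)]); V=np.array([-U[1],U[0]])
def dockxy(p): return np.array([(p[:2]-O)@U,(p[:2]-O)@V])
def wpt(a,b,z): return np.r_[O+a*U+b*V,z]
E
python3 - <<'E'
from h import *
from workcell import manip
s=manip.read_state(); print(s["clock"],s["eef_pos"],s["eef_rot"],s["grip_width"],dockxy(s["eef_pos"]),dockxy(np.array([.508,.112])))
plan(s["eef_pos"],s["eef_rot"],[.592,.115,.026],np.deg2rad(-3.4),2)
print("push");plan(np.array([.592,.115,.026]),Rn.from_matrix([[np.cos(-.0593),np.sin(-.0593),0],[np.sin(-.0593),-np.cos(-.0593),0],[0,0,-1]]).as_quat(),wpt(-.33,-.053,.026),np.deg2rad(-3.4),5)
E
```

```text
8.45 [0.59188132 0.1152974  0.11816144] [ 9.99660694e-01 -2.60416871e-02 -5.08364355e-04  2.64491299e-04] 0.059552719514916516 [-0.32362771 -0.09854797] [-0.33189401 -0.01500985]
0 [0.0002 0.0002 0.0922] [0.0002 0.0003 0.0023]
1 [0.0002 0.0003 0.0922] [0.0002 0.0003 0.0023]
push
0 [-0.0183  0.0024  0.    ] [0. 0. 0.]
1 [-0.0183  0.0024  0.    ] [0. 0. 0.]
2 [-0.0183  0.0024  0.    ] [0. 0. 0.]
3 [-0.0183  0.0024  0.    ] [0. 0. 0.]
4 [-0.0183  0.0024  0.    ] [0. 0. 0.]
```

>>> {"api": "apply_moves", "payload": {
  "targets": [
    [[0,0,0.092],[0,0,0.002],0.4],
    [[0,0,0.092],[0,0,0.002],0.4],
    [[-0.012,0,0],[0,0,0],0.4],
    [[-0.012,0,0],[0,0,0],0.4],
    [[-0.008,0,0],[0,0,0],0.4],
    [[-0.008,0,0],[0,0,0],0.4],
    [[-0.008,0,0],[0,0,0],0.4],
    [[-0.008,0,0],[0,0,0],0.4]
  ]
}}

```text
clock: 9.45
eef_pos: [0.5667, 0.1185, 0.0276]
eef_rot: [1.0, -0.031, 0.003, -0.001]
ft_force: [4.9, 2.2, 0.7]
grip_width: 0.06
grip_force: 2.1
```

>>> {"api": "apply_moves", "payload": {
  "targets": [
    [[-0.008,0,0],[0,0,0],0.4],
    [[-0.008,0,0],[0,0,0],0.4],
    [[-0.008,0,0],[0,0,0],0.4],
    [[-0.008,0,0],[0,0,0],0.4],
    [[0,0,0],[0,0,0],0.4],
    [[0,0,0],[0,0,0],0.4]
  ]
}}

```text
clock: 10.2
eef_pos: [0.5501, 0.1191, 0.0272]
eef_rot: [1.0, -0.03, 0.002, -0.001]
ft_force: [4.1, 2.4, 2.6]
grip_width: 0.0596
grip_force: 2.3
```

```bash
cat >> h.py <<'E'
def pack(d,ymin=.05,ymax=.45):
    "pose from the top face as seen, in the dock frame"
    P=cloud(d).reshape(-1,3); x,y,z=P.T; im=d["img"].reshape(-1,3).astype(int)
    m=(x>.43)&(x<.58)&(y>ymin)&(y<ymax)&(z>.053)&(z<.063)&~((im[:,0]>110)&(im[:,1]<60))
    A=np.zeros(d["depth"].size,np.uint8); A[m]=1
    n,lab,st,_=cv2.connectedComponentsWithStats(A.reshape(400,640)); k=1+st[1:,4].argmax()
    r=cv2.minAreaRect((P[lab.ravel()==k][:,:2]*1000).astype(np.float32)); print(r,"dock",dockxy(np.array(r[0])/1000).round(4)); return r
E
python3 - <<'E'
from h import *
s,d=wrist("w7"); print(s["clock"],s["eef_pos"],dockxy(s["eef_pos"]),s["eef_rot"],s["ft_force"]); pack(d)
E
```

```text
10.2 [0.55013096 0.11913238 0.02723048] [-0.32227555 -0.05664366] [ 9.99534978e-01 -3.04377586e-02  1.66907218e-03 -7.65165655e-04] [4.14155835 2.42955565 2.55881918]
((535.0966186523438, 120.23635864257812), (87.24017333984375, 51.86818313598633), 86.44364166259766) dock [-0.3221 -0.0416]
```

View pics/w7.png

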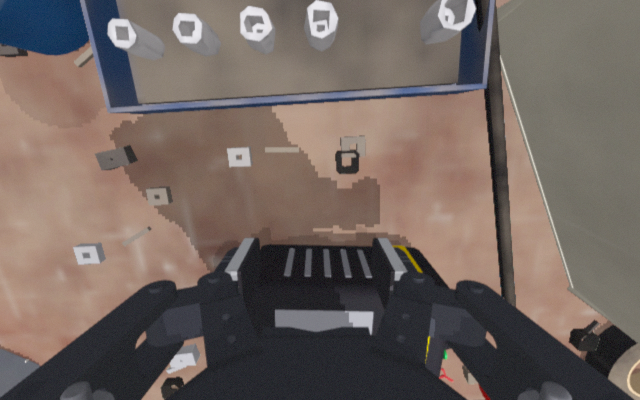

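The view shows the pack's side at row 245 sitting flush against both fingers at (240,260) and (390,260), so its yaw is now about 86.5°. Next I'll back off, go round behind it and re-measure.

```bash
python3 - <<'E'
from h import *
from workcell import manip
s=manip.read_state()
p=s["eef_pos"]+Rn.from_quat(s["eef_rot"]).apply([.016,0,-.15])
print(p);plan(p,s["eef_rot"],wpt(-.4,0,.2),YD)
E
```

```text
[0.56557549 0.11786053 0.17719864]
0 [-0.016   0.0172 -0.0051] [ 1.000e-04 -3.000e-04 -1.112e-01]
1 [-0.0187  0.0142 -0.0051] [ 1.000e-04 -3.000e-04 -1.112e-01]
2 [-0.0209  0.0107 -0.0051] [ 1.000e-04 -3.000e-04 -1.112e-01]
3 [-0.0225  0.0069 -0.0051] [ 1.000e-04 -3.000e-04 -1.112e-01]
4 [-0.0233  0.0029 -0.0051] [ 1.000e-04 -3.000e-04 -1.112e-01]
5 [-0.0235 -0.0012 -0.0051] [ 1.000e-04 -3.000e-04 -1.112e-01]
6 [-0.0229 -0.0053 -0.0051] [ 1.000e-04 -3.000e-04 -1.112e-01]
7 [-0.0216 -0.0092 -0.0051] [ 1.000e-04 -3.000e-04 -1.112e-01]
8 [-0.0197 -0.0128 -0.0051] [ 1.000e-04 -3.000e-04 -1.112e-01]
```

>>> {"api": "apply_moves", "payload": {
  "targets": [
    [[0.032,0,0],[0,0,0],0.4],
    [[0,0,-0.1],[0,0,0],0.4],
    [[0,0,-0.1],[0,0,0],0.4],
    [[0,0,-0.1],[0,0,0],0.4]
  ]
}}

```text
clock: 10.75
eef_pos: [0.5634, 0.116, 0.1767]
eef_rot: [1.0, -0.031, -0.002, 0.001]
ft_force: [0.5, 0.3, -0.4]
grip_width: 0.0599
grip_force: 0.0
```

>>> {"api": "apply_moves", "payload": {
  "targets": [
    [[-0.016,0.017,-0.005],[0,0,-0.111],0.2],
    [[-0.019,0.014,-0.005],[0,0,-0.111],0.2],
    [[-0.021,0.011,-0.005],[0,0,-0.111],0.2],
    [[-0.023,0.007,-0.005],[0,0,-0.111],0.2],
    [[-0.023,0.003,-0.005],[0,0,-0.111],0.2],
    [[-0.023,-0.001,-0.005],[0,0,-0.111],0.2],
    [[-0.023,-0.005,-0.005],[0,0,-0.111],0.2],
    [[-0.022,-0.009,-0.005],[0,0,-0.111],0.2]
  ]
}}

```text
clock: 11.75
eef_pos: [0.4951, 0.0508, 0.1955]
eef_rot: [0.784, 0.621, -0.002, -0.001]
ft_force: [0.3, -0.1, 0.6]
grip_width: 0.0513
grip_force: 0.0
```

>>> {"api": "apply_moves", "payload": {
  "targets": [
    [[-0.02,-0.013,-0.005],[0,0,-0.111],0.2],
    [[0,0,0],[0,0,0],0.2],
    [[0,0,0],[0,0,0],0.2]
  ]
}}

```text
clock: 12.12
eef_pos: [0.4878, 0.0438, 0.1985]
eef_rot: [0.73, 0.684, -0.001, -0.0]
ft_force: [0.2, 0.5, 0.3]
grip_width: 0.0516
grip_force: 0.0
```

```bash
python3 - <<'E'
from h import *
s,d=wrist("w8"); print(s["clock"],s["eef_pos"],dockxy(s["eef_pos"]),s["grip_width"],s["ft_force"]); r=pack(d)
c=np.array(r[0])/1000; a,b=dockxy(c)
lever(d,c,YD)
print("to");plan(s["eef_pos"],s["eef_rot"],wpt(a-.055-.011-.018,b*.8,.033),YD)
E
```

```text
12.125 [0.48775011 0.04382399 0.19852497] [-0.40115097  0.00116112] 0.05157966311371015 [0.22902603 0.48071084 0.25042838]
((494.5550537109375, 107.14874267578125), (110.28120422363281, 84.19646453857422), 85.29695892333984) dock [-0.3375 -0.0019]
lever pts 266 ymin/max -0.009224670401267383 0.01292739266663137 zmax 0.08132565069053069
0.036 34 x -0.0708 y -0.0092 0.0129
0.042 28 x -0.0701 y -0.0067 0.0105
0.048 9 x -0.067 y -0.0042 0.0069
0.054 16 x -0.0668 y -0.004 0.0069
0.06 16 x -0.0667 y -0.0039 0.0068
0.066 11 x -0.0668 y -0.0027 0.0067
0.072 29 x -0.0675 y -0.0056 0.0087
0.078 119 x -0.0705 y -0.0056 0.0088
0.084 3 x -0.0705 y -0.0014 0.0036
to
0 [-0.0136  0.002   0.1103] [-0.0003  0.     -0.0012]
1 [-0.0136  0.0019  0.1103] [-0.0003  0.     -0.0012]
2 [-0.0136  0.0019  0.1103] [-0.0003  0.     -0.0012]
```

>>> {"api": "apply_moves", "payload": {
  "targets": [
    [[-0.014,0.002,0.11],[0,0,-0.001],0.2],
    [[-0.014,0.002,0.11],[0,0,-0.001],0.2],
    [[-0.013,0.002,0.11],[0,0,-0.001],0.2],
    [[0,0,0],[0,0,0],0.2],
    [[0.02,0,0],[0,0,0],0.2],
    [[0.02,0,0],[0,0,0],0.2],
    [[0.02,0,0],[0,0,0],0.2],
    [[0.02,0,0],[0,0,0],0.2]
  ]
}}

```text
clock: 13.18
eef_pos: [0.4932, 0.0599, 0.0361]
eef_rot: [0.728, 0.686, -0.002, 0.003]
ft_force: [-0.8, -11.5, 7.0]
grip_width: 0.0509
grip_force: 5.5
```

```bash
python3 - <<'E'
from h import *
s,d=wrist("w9"); print(s["clock"],s["eef_pos"],dockxy(s["eef_pos"]),s["eef_rot"],s["grip_width"],s["ft_force"]); r=pack(d)
plan(s["eef_pos"],s["eef_rot"],wpt(-.16,0,.033),YD,10)
E
```

```text
13.175 [0.49324449 0.05994323 0.03611748] [-0.38473425 -0.00336761] [ 0.72793115  0.68564009 -0.00163006  0.00335296] 0.05090924487024507 [ -0.82514816 -11.54288245   7.01716443]
((493.85894775390625, 123.46450805664062), (105.75340270996094, 84.92886352539062), 86.56576538085938) dock [-3.213e-01 -2.000e-04]
0 [ 0.0449 -0.0007  0.0003] [ 0.0002  0.0004 -0.    ]
1 [ 0.0449 -0.0007  0.0003] [ 0.0002  0.0004 -0.    ]
2 [ 0.0449 -0.0007  0.0004] [ 0.0002  0.0004 -0.    ]
3 [ 0.0449 -0.0007  0.0004] [ 0.0002  0.0004 -0.    ]
4 [ 0.0449 -0.0007  0.0004] [ 0.0002  0.0004 -0.    ]
5 [ 0.0449 -0.0007  0.0005] [ 0.0002  0.0004 -0.    ]
6 [ 0.0449 -0.0007  0.0005] [ 0.0002  0.0004 -0.    ]
7 [ 0.0449 -0.0007  0.0005] [ 0.0002  0.0004 -0.    ]
8 [ 0.0449 -0.0007  0.0006] [ 0.0002  0.0004 -0.    ]
9 [ 0.0449 -0.0007  0.0006] [ 0.0002  0.0004 -0.    ]
```

```bash
python3 - <<'E'
from h import *
d=pickle.load(open("w9.pkl","rb")); C=cloud(d); P=C.reshape(-1,3)
a=(P[:,:2]-O)@U; b=(P[:,:2]-O)@V
m=(abs(b)<.035)&(abs(P[:,2]-.058)<.012)&(a>-.37)&(a<-.275)
print(np.polyfit(a[m]+.32,P[m][:,2],1), m.sum())
from workcell import manip
s=manip.read_state(); print(Rn.from_quat(s["eef_rot"]).as_matrix()[:,2],s["torque"],s["ft_force"])
E
```

```text
[0.00483658 0.05888593] 33552
[ 0.00336464 -0.00420745 -0.99998549] [-1.03895504 -0.10378387  0.03251741] [ 0.55619807 -3.52946008  0.51257107]
```

>>> {"api": "apply_moves", "payload": {
  "targets": [
    [[-0.012,0,0],[0,0,0],0.2],
    [[0,0,0.014],[0,0.056,0],0.2],
    [[0.012,0,0],[0,0,0],0.2],
    [[0.016,0,0],[0,0,0],0.2],
    [[0.016,0,0],[0,0,0],0.2],
    [[0.016,0,0],[0,0,0],0.2],
    [[0.016,0,0],[0,0,0],0.2]
  ]
}}

```text
clock: 14.1
eef_pos: [0.4934, 0.0959, 0.0302]
eef_rot: [0.726, 0.686, 0.032, -0.03]
ft_force: [-0.1, -3.6, -2.6]
grip_width: 0.051
grip_force: 1.9
```

```bash
cat >> h.py <<'E'
def st(name):
    s,d=wrist(name); R=Rn.from_quat(s["eef_rot"]).as_matrix()
    print(s["clock"],s["eef_pos"],"dock",dockxy(s["eef_pos"]).round(4),"z",R[:,2].round(3),"yaw",np.rad2deg(np.arctan2(-R[0,1]*-1,-R[1,1])).round(2),s["grip_width"],s["ft_force"].round(1)); return s,d
E
python3 - <<'E'
from h import *
s,d=st("w10"); r=pack(d)
E
```

```text
14.1 [0.49339628 0.09594177 0.03020014] dock [-0.3488 -0.0014] z [ 0.004  0.087 -0.996] yaw 86.75 0.051039739008775634 [-0.1 -3.6 -2.6]
((494.70892333984375, 147.68463134765625), (129.74256896972656, 85.06594848632812), 86.96453094482422) dock [-0.2971  0.0004]
```

>>> {"api": "apply_moves", "payload": {
  "targets": [
    [[0.02,0,0.003],[0,0,0],0.2],
    [[0.022,0,0.003],[0,0,0],0.2],
    [[0.022,0,0.003],[0,0,0],0.2],
    [[0.022,0,0.002],[0,0,0],0.2],
    [[0.022,0,0.002],[0,0,0],0.2],
    [[0.022,0,0.002],[0,0,0],0.2],
    [[0.022,0,0.002],[0,0,0],0.2],
    [[0.02,0,0.002],[0,0,0],0.2]
  ]
}}

```text
clock: 15.15
eef_pos: [0.5, 0.1781, 0.0293]
eef_rot: [0.728, 0.685, 0.03, -0.028]
ft_force: [-1.0, -15.1, 12.6]
grip_width: 0.0508
grip_force: 7.3
```

```bash
cat >> h.py <<'E'
def pk(d,a0):
    "pack centre y, yaw, front from top face points in dock frame; lever stance"
    P=cloud(d).reshape(-1,3); im=d["img"].reshape(-1,3).astype(int)
    a=(P[:,:2]-O)@U; b=(P[:,:2]-O)@V
    m=(abs(b)<.055)&(abs(P[:,2]-.058)<.005)&(a>a0+.015)&(a<a0+.12)
    r=cv2.minAreaRect((np.c_[a,b][m]*1000).astype(np.float32)); print("pack rect (dock mm)",r, "tilt",np.polyfit(a[m],P[m][:,2],1)[0])
    bx=cv2.boxPoints(r); print("front",bx[:,0].max(),"y range",bx[:,1].min(),bx[:,1].max())
E
python3 - <<'E'
from h import *
s,d=st("w11"); a=dockxy(s["eef_pos"])[0]; pk(d,a)
lever(d,O+U*(a+.062),YD)
E
```

```text
15.15 [0.50003392 0.17806785 0.02926601] dock [-0.2664 -0.0031] z [ 0.006  0.081 -0.997] yaw 86.54 0.050836532380275176 [ -1.  -15.1  12.6]
pack rect (dock mm) ((-201.02793884277344, -1.1312332153320312), (100.75689697265625, 84.95065307617188), 0.009346586652100086) tilt 0.0007269139498328065
front -150.64256 y range -43.614777 41.35231
lever pts 1661 ymin/max -0.012441455035697796 0.010489821312048791 zmax 0.08236058897504872
0.03 11 x -0.0693 y -0.0124 0.0105
0.036 123 x -0.0691 y -0.0124 0.0097
0.042 101 x -0.0672 y -0.0097 0.0071
0.048 100 x -0.0646 y -0.0067 0.0045
0.054 106 x -0.0647 y -0.0071 0.0048
0.06 129 x -0.0646 y -0.0069 0.0048
0.066 135 x -0.0646 y -0.0067 0.0048
0.072 233 x -0.0651 y -0.009 0.0065
0.078 713 x -0.0678 y -0.0085 0.0064
0.084 10 x -0.0679 y -0.0027 0.001
```

>>> {"api": "apply_moves", "payload": {
  "targets": [
    [[0.0,0,-0.006],[0,0,0],0.2],
    [[0.016,-0.001,0.001],[0,0,0],0.2],
    [[0.02,-0.001,0.0015],[0,0,0],0.2],
    [[0.02,0,0.0015],[0,0,0],0.2],
    [[0.02,0,0.0015],[0,0,0],0.2],
    [[0.02,0,0.0015],[0,0,0],0.2],
    [[0.02,0,0.0015],[0,0,0],0.2],
    [[0.02,0,0.0015],[0,0,0],0.2]
  ]
}}

```text
clock: 16.2
eef_pos: [0.5011, 0.2499, 0.032]
eef_rot: [0.726, 0.686, 0.032, -0.03]
ft_force: [-0.1, -3.9, -2.2]
grip_width: 0.0514
grip_force: 2.0
```

```bash
python3 - <<'E'
from h import *
s,d=st("w12"); a=dockxy(s["eef_pos"])[0]; pk(d,a)
E
```

```text
16.2 [0.50112673 0.24985476 0.03202438] dock [-0.1947  0.    ] z [ 0.004  0.087 -0.996] yaw 86.71 0.05143445372866042 [-0.1 -3.9 -2.2]
pack rect (dock mm) ((-128.45819091796875, 0.9994850158691406), (102.70572662353516, 85.0261459350586), 0.2166173756122589) tilt -0.0030228642904445127
front -76.94498 y range -41.70743 43.7064
```

>>> {"api": "apply_moves", "payload": {
  "targets": [
    [[0.018,0.0005,0.0015],[0,0,0],0.2],
    [[0.018,0.0005,0.0015],[0,0,0],0.2],
    [[0.018,0.0005,0.0015],[0,0,0],0.2],
    [[0.018,0,0.0015],[0,0,0],0.2],
    [[0.018,0,0.0015],[0,0,0],0.2],
    [[0.018,0,0.0015],[0,0,0],0.2],
    [[0.016,0,0.0014],[0,0,0],0.2]
  ]
}}

```text
clock: 17.12
eef_pos: [0.5059, 0.311, 0.0325]
eef_rot: [0.727, 0.686, 0.031, -0.03]
ft_force: [-0.2, -6.8, 0.3]
grip_width: 0.0513
grip_force: 3.0
```

```bash
python3 - <<'E'
from h import *
s,d=st("w13"); a=dockxy(s["eef_pos"])[0]; pk(d,a)
lever(d,O+U*(a+.062),YD)
E
```

```text
17.125 [0.5059088  0.31097283 0.0325031 ] dock [-0.1334 -0.0011] z [ 0.005  0.086 -0.996] yaw 86.67 0.05131320358777861 [-0.2 -6.8  0.3]
pack rect (dock mm) ((-66.51007080078125, -6.354923248291016), (97.28629302978516, 103.76863098144531), 89.9990005493164) tilt -0.0038630954805506093
front -14.624908 y range -54.998974 42.289127
lever pts 1578 ymin/max -0.011908941421504464 0.01156560105785196 zmax 0.08178027375655758
0.03 12 x -0.0693 y -0.0119 0.0116
0.036 119 x -0.0689 y -0.0112 0.0108
0.042 98 x -0.0673 y -0.0085 0.0081
0.048 97 x -0.0645 y -0.0059 0.0056
0.054 103 x -0.0646 y -0.0062 0.0057
0.06 114 x -0.0646 y -0.006 0.0057
0.066 122 x -0.0645 y -0.0058 0.0054
0.072 219 x -0.065 y -0.0082 0.0073
0.078 679 x -0.0678 y -0.0076 0.0072
0.084 15 x -0.0681 y -0.003 0.003
```

>>> {"api": "apply_moves", "payload": {
  "targets": [
    [[0.01,0,0.001],[0,0,0],0.2],
    [[0.01,0,0.001],[0,0,0],0.2],
    [[0.008,0,0.0007],[0,0,0],0.2],
    [[0.004,0,0.0003],[0,0,0],0.2],
    [[0,0,0],[0,0,0],0.2]
  ]
}}

```text
clock: 17.8
eef_pos: [0.5072, 0.3248, 0.0326]
eef_rot: [0.727, 0.685, 0.03, -0.029]
ft_force: [-1.6, -9.3, 5.0]
grip_width: 0.051
grip_force: 4.8
```

```bash
python3 - <<'E'
from h import *
s,d=st("w14"); a=dockxy(s["eef_pos"])[0]; pk(d,a)
E
```

```text
17.8 [0.50718038 0.32479642 0.03259591] dock [-0.1195 -0.0016] z [ 0.005  0.083 -0.997] yaw 86.62 0.050985399474415 [-1.6 -9.3  5. ]
pack rect (dock mm) ((-52.674644470214844, -6.594165802001953), (103.68189239501953, 96.81436157226562), 0.014789018779993057) tilt -0.0036217875447082434
front -0.82121277 y range -55.014725 41.826393
```

>>> {"api": "apply_moves", "payload": {
  "targets": [
    [[0.004,0,0],[0,0,0],0.2],
    [[0.004,0,0],[0,0,0],0.2],
    [[0.003,0,0],[0,0,0],0.2],
    [[0,0,0],[0,0,0],0.2]
  ]
}}

```text
clock: 18.35
eef_pos: [0.5071, 0.3248, 0.0326]
eef_rot: [0.728, 0.685, 0.026, -0.026]
ft_force: [-3.4, -19.9, 13.1]
grip_width: 0.0514
grip_force: 10.1
```

```bash
python3 - <<'E'
from h import *
s,d=st("w15"); a=dockxy(s["eef_pos"])[0]; pk(d,a)
lever(d,O+U*(a+.062),YD)
E
```

```text
18.35 [0.50713462 0.32478086 0.03256783] dock [-0.1195 -0.0015] z [ 0.002  0.073 -0.997] yaw 86.52 0.05142758652159546 [ -3.4 -19.9  13.1]
pack rect (dock mm) ((-52.99800109863281, -6.700370788574219), (96.59317016601562, 103.0746841430664), 89.9990234375) tilt -0.0031147672005557886
front -1.4598389 y range -54.997833 41.59709
lever pts 1587 ymin/max -0.01232728464908196 0.010417902326483373 zmax 0.08136195888060718
0.03 7 x -0.0696 y -0.0123 -0.0122
0.036 117 x -0.069 y -0.0115 0.0104
0.042 103 x -0.0671 y -0.0089 0.0077
0.048 95 x -0.0646 y -0.0063 0.0051
0.054 106 x -0.0646 y -0.0067 0.0049
0.06 120 x -0.0646 y -0.0065 0.0052
0.066 130 x -0.0645 y -0.0067 0.0052
0.072 221 x -0.0651 y -0.0087 0.0069
0.078 680 x -0.0677 y -0.0081 0.0067
0.084 8 x -0.0677 y -0.0022 0.0017
```

View pics/w15.png

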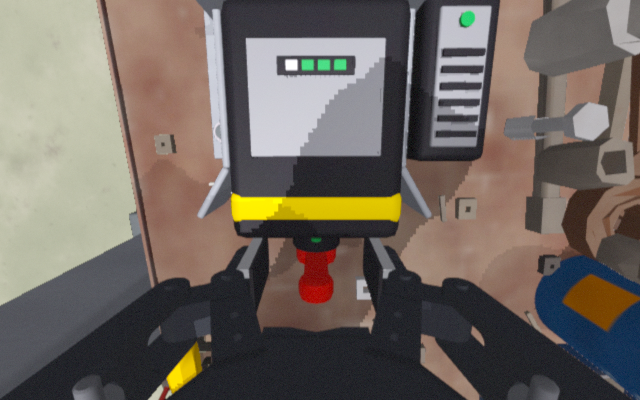

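The pack is seated: its yellow end is level with the ends of the cheek flares, and the lever stands upright at (316,275) between the fingers. The push force rose to 20 N with no further motion. Now I'll lift off, close the fingers and lock the lever.

>>> {"api": "apply_moves", "payload": {
  "targets": [
    [[-0.018,0,0],[0,0,0],0.2],
    [[0,0,0],[0,-0.056,0],0.2],
    [[0,0,-0.1],[0,0,0],0.2],
    [[0,0,-0.1],[0,0,0],0],
    [[0,0,0],[0,0,0],-0.5],
    [[0,0,0],[0,0,0],-1],
    [[0,0,0],[0,0,0],-1],
    [[0,0,0],[0,0,0],-1]
  ]
}}

```text
clock: 19.4
eef_pos: [0.5062, 0.3239, 0.131]
eef_rot: [0.727, 0.687, -0.001, -0.0]
ft_force: [-0.0, -0.3, -0.9]
grip_width: 0.0002
grip_force: 0.0
```

```bash
python3 - <<'E'
from h import *
s,d=st("w16"); lever(d,O+U*(-.055),YD); pk(d,-.12)
plan(s["eef_pos"],s["eef_rot"],wpt(-.128,.036,.066),YD)
E
```

```text
19.4 [0.50615609 0.3238787  0.13102641] dock [-0.1205 -0.0006] z [-0.002 -0.001 -1.   ] yaw 86.71 0.00015703513520314794 [-0.  -0.3 -0.9]
lever pts 483 ymin/max -0.010448973848526744 0.013172318234436585 zmax 0.08144525255698731
0.03 9 x -0.0752 y -0.0104 0.0132
0.036 53 x -0.075 y -0.0094 0.0121
0.042 34 x -0.0736 y -0.0064 0.01
0.048 27 x -0.0707 y -0.0045 0.007
0.054 31 x -0.0707 y -0.0043 0.0069
0.06 33 x -0.0706 y -0.0042 0.0068
0.066 29 x -0.0705 y -0.0041 0.0066
0.072 55 x -0.0716 y -0.0064 0.0088
0.078 210 x -0.0741 y -0.0056 0.0087
pack rect (dock mm) ((-52.49821090698242, -1.8800468444824219), (104.99475860595703, 106.20770263671875), 0.0005448783631436527) tilt -0.00616288001890337
front -0.00032806396 y range -54.984398 51.224304
0 [-0.0074 -0.0365  0.0651] [-0.0005  0.0002  0.0006]
1 [-0.0074 -0.0366  0.0651] [-0.0005  0.0002  0.0006]
```

>>> {"api": "apply_moves", "payload": {
  "targets": [
    [[-0.015,-0.074,0],[0,0,0],-1],
    [[0,0,0.065],[0,0,0],-1],
    [[0,0,0.065],[0,0,0],-1],
    [[0,0.016,0],[0,0,0],-1],
    [[0,0.016,0],[0,0,0],-1],
    [[0,0.016,0],[0,0,0],-1],
    [[0,0.016,0],[0,0,0],-1],
    [[0,0.016,0],[0,0,0],-1]
  ]
}}

```text
clock: 20.45
eef_pos: [0.5101, 0.3165, 0.0678]
eef_rot: [0.727, 0.686, 0.0, 0.0]
ft_force: [-0.0, -0.0, 1.1]
grip_width: -0.0001
grip_force: 0.3
```

>>> {"api": "apply_moves", "payload": {
  "targets": [
    [[0,0.016,0],[0,0,0],-1],
    [[0,0.016,0],[0,0,0],-1],
    [[0,0,0],[0,0,0],-1]
  ]
}}

```text
clock: 20.82
eef_pos: [0.5262, 0.3151, 0.0671]
eef_rot: [0.728, 0.686, 0.0, 0.0]
ft_force: [0.6, -0.4, 1.0]
grip_width: 0.0003
grip_force: 0.5
```

```bash
python3 - <<'E'
from h import *
s,d=st("w17"); lever(d,O+U*(-.055),YD)
plan(s["eef_pos"],s["eef_rot"],wpt(-.128,-.031,.046),YD,4)
E
```

```text
20.825 [0.52618154 0.31514198 0.06705128] dock [-0.128  -0.0211] z [ 0.001 -0.    -1.   ] yaw 86.64 0.00027342015022343555 [ 0.6 -0.4  1. ]
lever pts 541 ymin/max -0.013687513443822812 0.012657306576504752 zmax 0.07442712999523521
0.036 47 x -0.0742 y -0.01 0.0127
0.042 123 x -0.074 y -0.0085 0.0098
0.048 88 x -0.0715 y -0.0114 0.0022
0.054 89 x -0.0718 y -0.0129 0.0002
0.06 90 x -0.0718 y -0.0137 -0.0017
0.066 60 x -0.0712 y -0.0122 -0.0041
0.072 42 x -0.0709 y -0.0123 -0.0054
0 [0.     0.0049 0.0105] [0.0001 0.     0.0001]
1 [0.     0.0049 0.0105] [0.0001 0.     0.0001]
2 [0.     0.0049 0.0105] [0.0001 0.     0.0001]
3 [0.     0.0049 0.0105] [0.0001 0.     0.0001]
```

View pics/w17.png

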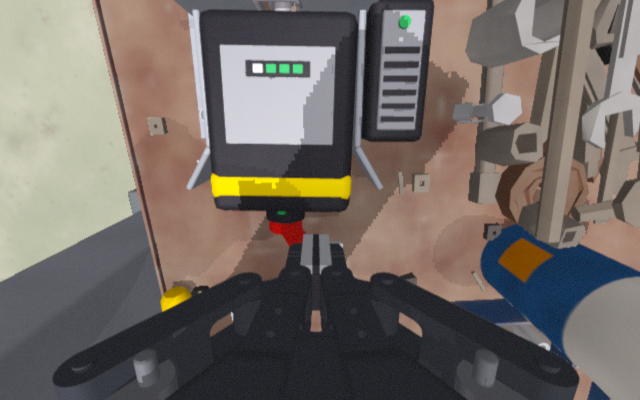

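The picture shows the lever from (283,228) leaning right to (300,245), partly hidden by the closed fingers at (316,265). I'll use the depth image to see where the fingers really are relative to it.

```bash
python3 - <<'E'
from h import *
d=pickle.load(open("w17.pkl","rb")); C=cloud(d)
a=(C[...,:2]-O)@U; b=(C[...,:2]-O)@V
for v in range(222,300,6):
    print(v,[(u,*(np.array([a[v,u],b[v,u],C[v,u,2]])*1000).round(0).astype(int),"R" if d["img"][v,u,0]>110 and d["img"][v,u,1]<60 else "") for u in (284,292,298,303,310,322,332)])
E
```

```text
222 [(284, np.int64(-125), np.int64(1), np.int64(43), ''), (292, np.int64(-125), np.int64(-4), np.int64(43), ''), (298, np.int64(-59), np.int64(-20), np.int64(221), 'R'), (303, np.int64(-140), np.int64(-10), np.int64(0), ''), (310, np.int64(-140), np.int64(-16), np.int64(1), ''), (322, np.int64(-140), np.int64(-26), np.int64(0), ''), (332, np.int64(-140), np.int64(-34), np.int64(1), '')]
228 [(284, np.int64(-126), np.int64(0), np.int64(50), 'R'), (292, np.int64(-126), np.int64(-5), np.int64(51), 'R'), (298, np.int64(-126), np.int64(-9), np.int64(51), 'R'), (303, np.int64(-146), np.int64(-10), np.int64(0), ''), (310, np.int64(-146), np.int64(-16), np.int64(-1), ''), (322, np.int64(-146), np.int64(-26), np.int64(0), ''), (332, np.int64(-146), np.int64(-34), np.int64(0), '')]
234 [(284, np.int64(-130), np.int64(0), np.int64(51), 'R'), (292, np.int64(-126), np.int64(-6), np.int64(60), 'R'), (298, np.int64(-126), np.int64(-10), np.int64(61), 'R'), (303, np.int64(-117), np.int64(-14), np.int64(83), ''), (310, np.int64(-116), np.int64(-17), np.int64(84), ''), (322, np.int64(-117), np.int64(
[... 3378 characters left out ...]
(134), ''), (298, np.int64(-116), np.int64(-14), np.int64(134), ''), (303, np.int64(-116), np.int64(-16), np.int64(133), ''), (310, np.int64(-121), np.int64(-18), np.int64(125), ''), (322, np.int64(-121), np.int64(-23), np.int64(127), ''), (332, np.int64(-116), np.int64(-26), np.int64(134), '')]
294 [(284, np.int64(-110), np.int64(-10), np.int64(146), ''), (292, np.int64(-111), np.int64(-13), np.int64(144), ''), (298, np.int64(-111), np.int64(-15), np.int64(144), ''), (303, np.int64(-112), np.int64(-16), np.int64(144), ''), (310, np.int64(-125), np.int64(-18), np.int64(125), ''), (322, np.int64(-123), np.int64(-23), np.int64(126), ''), (332, np.int64(-112), np.int64(-25), np.int64(144), '')]
```

The fingertips sit about 20 mm higher than I assumed, at about z 0.077, so they only brushed the top of the lever. I'll go back round to the +y side, come down 21 mm lower and sweep again.

>>> {"api": "apply_moves", "payload": {
  "targets": [
    [[0,0,-0.06],[0,0,0],-1],
    [[0,-0.114,0],[0,0,0],-1],
    [[0,0,0.06],[0,0,0],-1],
    [[0,0,0.042],[0,0,0],-1],
    [[0,0.016,0],[0,0,0],-1],
    [[0,0.016,0],[0,0,0],-1],
    [[0,0.016,0],[0,0,0],-1],
    [[0,0.016,0],[0,0,0],-1]
  ]
}}

```text
clock: 21.88
eef_pos: [0.5012, 0.317, 0.0467]
eef_rot: [0.727, 0.686, 0.0, 0.0]
ft_force: [-0.1, 0.4, 0.3]
grip_width: -0.0
grip_force: 0.5
```

>>> {"api": "apply_moves", "payload": {
  "targets": [
    [[0,0.016,0],[0,0,0],-1],
    [[0,0.016,0],[0,0,0],-1],
    [[0,0.016,0],[0,0,0],-1],
    [[0,0.008,0],[0,0,0],-1],
    [[0,0,0],[0,0,0],-1]
  ]
}}

```text
clock: 22.5
eef_pos: [0.5288, 0.3152, 0.0462]
eef_rot: [0.727, 0.686, 0.0, 0.0]
ft_force: [-0.6, -0.2, -0.6]
grip_width: 0.0001
grip_force: 0.0
```

```bash
python3 - <<'E'
from h import *
s,d=st("w18"); lever(d,O+U*(-.055),YD)
plan(s["eef_pos"],s["eef_rot"],wpt(-.128,-.036,.028),YD,4)
E
```

```text
22.5 [0.52876267 0.31522826 0.04619842] dock [-0.1278 -0.0237] z [ 0.001  0.    -1.   ] yaw 86.68 5.1300458403605656e-05 [-0.6 -0.2 -0.6]
lever pts 684 ymin/max -0.04260043185322071 0.012766287774667404 zmax 0.07792881231590042
0.036 64 x -0.0733 y -0.0168 0.0128
0.042 410 x -0.074 y -0.0314 0.0097
0.048 82 x -0.0714 y -0.0416 -0.01
0.054 89 x -0.0734 y -0.0426 -0.0321
0.06 33 x -0.0743 y -0.0413 -0.0379
0.066 4 x -0.0654 y -0.0115 -0.0102
0 [-0.0001  0.0062  0.0091] [ 0.0001 -0.      0.0002]
1 [-0.0001  0.0062  0.0091] [ 0.0001 -0.      0.0002]
2 [-0.0001  0.0062  0.0091] [ 0.0001 -0.      0.0002]
3 [-0.0001  0.0062  0.0091] [ 0.0001 -0.      0.0002]
```

>>> {"api": "apply_moves", "payload": {
  "targets": [
    [[0,0.004,0.008],[0,0,0],-1],
    [[0,0.004,0.008],[0,0,0],-1],
    [[0,0.004,0.008],[0,0,0],-1],
    [[0,0.004,0.006],[0,0,0],-1],
    [[0,0.004,0.004],[0,0,0],-1],
    [[0,0,0.002],[0,0,0],-1],
    [[0,0,0],[0,0,0],-1]
  ]
}}

```text
clock: 23.42
eef_pos: [0.5384, 0.3146, 0.0282]
eef_rot: [0.727, 0.686, 0.0, 0.0]
ft_force: [-0.4, 0.3, 0.5]
grip_width: -0.0
grip_force: 0.0
```

```bash
python3 - <<'E'
from h import *
s,d=st("w19"); lever(d,O+U*(-.055),YD)
E
```

```text
23.425 [0.53839724 0.31464085 0.02815714] dock [-0.1278 -0.0333] z [ 0. -0. -1.] yaw 86.69 -7.37151176696469e-06 [-0.4  0.3  0.5]
lever pts 852 ymin/max -0.0484127039955341 0.01171312285454125 zmax 0.06161553842894702
0.03 135 x -0.0711 y -0.0484 -0.0119
0.036 332 x -0.0743 y -0.0475 0.0117
0.042 368 x -0.0746 y -0.0072 0.0095
0.054 3 x -0.0652 y -0.019 -0.0189
```

>>> {"api": "apply_moves", "payload": {
  "targets": [
    [[0,0,0.004],[0,0,0],-1],
    [[0,0,0.004],[0,0,0],-1],
    [[0,0,0],[0,0,0],-1]
  ]
}}

```text
clock: 23.85
eef_pos: [0.5388, 0.3149, 0.0256]
eef_rot: [0.727, 0.686, 0.0, 0.001]
ft_force: [-2.4, -1.5, 7.9]
grip_width: -0.0
grip_force: 4.4
```

```bash
python3 - <<'E'
from h import *
s,d=st("w20"); lever(d,O+U*(-.055),YD)
E
```

```text
23.85 [0.5387824  0.31488706 0.02560983] dock [-0.1275 -0.0337] z [ 0.001 -0.    -1.   ] yaw 86.69 -2.9557144385020834e-06 [-2.4 -1.5  7.9]
lever pts 831 ymin/max -0.048105412057887424 0.01143724834365328 zmax 0.05886647895544404
0.03 115 x -0.071 y -0.0481 -0.0119
0.036 321 x -0.0745 y -0.019 0.0114
0.042 373 x -0.0748 y -0.0072 0.0096
0.054 3 x -0.0655 y -0.0193 -0.019
```

Pressing gives 7.9 N against the stop. I'll retract straight up and check.

>>> {"api": "apply_moves", "payload": {
  "targets": [
    [[0,0,-0.05],[0,0,0],-1],
    [[0,0,-0.12],[0,0,0],-1],
    [[0,0,-0.12],[0,0,0],-1],
    [[-0.06,0,-0.05],[0,0,0],-1],
    [[0,0,0],[0,0,0],-1],
    [[0,0,0],[0,0,0],-1]
  ]
}}

```text
clock: 24.65
eef_pos: [0.536, 0.2847, 0.1934]
eef_rot: [0.727, 0.686, -0.0, -0.0]
ft_force: [0.2, 0.6, -0.7]
grip_width: -0.0
grip_force: 0.0
```

```bash
python3 - <<'E'
from h import *
s,d=st("w21"); lever(d,O+U*(-.055),YD)
P=cloud(d).reshape(-1,3); im=d["img"].reshape(-1,3).astype(int); a=(P[:,:2]-O)@U; b=(P[:,:2]-O)@V
m=(im[:,0]>110)&(im[:,1]<60)&(abs(a+.126)<.008)&(b<-.012)&(b>-.06)
for bb in (-.018,-.026,-.034,-.042):
    k=m&(abs(b-bb)<.003); print(bb,k.sum(),P[k][:,2].max().round(4) if k.sum() else "")
m=(abs(b)<.042)&(abs(P[:,2]-.058)<.004)&(a>-.125)&(a<.01); print("pack a",a[m].min(),a[m].max(),"b",b[m].min(),b[m].max(),np.polyfit(a[m],P[m][:,2],1))
E
```

```text
24.65 [0.53595447 0.28469811 0.19339713] dock [-0.1578 -0.0327] z [-0.001 -0.    -1.   ] yaw 86.7 -5.395350132819972e-06 [ 0.2  0.6 -0.7]
lever pts 465 ymin/max -0.04796185212710104 0.012276081558122102 zmax 0.04420148960718691
0.03 28 x -0.0727 y -0.048 -0.0098
0.036 326 x -0.075 y -0.0478 0.0123
0.042 111 x -0.0745 y -0.0061 0.0092
-0.018 40 0.0375
-0.026 48 0.037
-0.034 48 0.0368
-0.042 40 0.0379
pack a -0.11389816609450784 0.001472903122687617 b -0.041902269282417824 0.04199185913576977 [0.00101021 0.05857426]
```

View pics/w21.png

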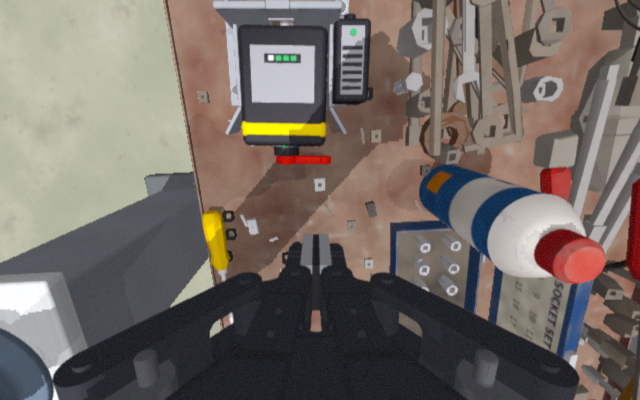

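The picture shows the pack seated between the cheeks and against the end plate at (285,10). The red lever lies level from (285,158) to (328,160), the tool is clear, and the spray can and screwdriver look unmoved. The bar is level to within about 0.03 rad, so I'm handing in.

```bash
python3 -c "
from workcell import manip
print(manip.hand_in())"
```

```text
the job is handed in; nothing more can be done
None
```

The job is handed in, with no verdict shown: the pack is pushed home in the dock and the lever is turned down level to its stop, at about 25 s; I didn't re-measure the can, funnel, screwdriver or tape.

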